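# Chock a tube on a sloping marking-out board

## Robot

A 7-joint arm with a two-finger parallel gripper is mounted at the origin on a cart in front of the work surface, level with it; the furniture and walls round the work are solid. World frame = base frame: x ahead of the robot, y to its left, z up, the work surface at z = 0. Lengths are in m, angles in rad, forces in N, time in s.
With the tool pointing down it reaches from about 0.4 to 0.85 m from the base axis. Payload 10.4 kg.
Tool frame: the origin (TCP) lies midway between the tips of the shut fingers; the grasp point (between the pads) lies 19 mm behind it; z points along the fingers, x is the direction in which the jaws open and shut, and the axes are right-handed (so a half turn about z gives the same grasp; the last joint's range is limited). The gripper opens to 87 mm and grips with 3 to 60 N. Pads are 19 mm wide; open, the fingers measure 117 mm over their backs; the gripper's body (75 mm by 190 mm) begins 51 mm behind the grasp point.
Start: joints at [-1.233, 0.332, -0.065, 1.46, 0.022, 1.35, -0.088], TCP at [0.221, 0.585, 0.223] pointing down, gripper open.
Joint ranges: [-2.6, 2.6], [-0.5, 2.12], [-1.47, 1.34], [0.16, 2.42], [-1.27, 4.41], [0.06, 2.06], [-2.6, 2.6]. Speed limits (rad/s): [2.22, 2.22, 2.79, 2.79, 3.14, 3.14, 3.14].

## Interface

Orientations are given as a unit quaternion [x, y, z, w].
In Python, from cell import manip gives the robot as it stands. The module is installed in compiled form; this text tells all that it offers.
- The arm moves only by the tool arm_command, never from a script. Its argument "plan" is a list of rows, each a list of 7 numbers: the turn, a rotation vector about the tool's x, y, z in rad, then the shift along the tool's x, y, z in mm, then the gripper's target within -1 to 1 (fully open at 1, half-way at 0, shut at -1). A call has 1 to 20 rows; each row shifts and turns the commanded pose from where the row before left it, along the tool's axes as they then stand; what a row does not reach is not made up. A row lasts 1/8 s, in which the tool goes at most 62.5 mm and 10.7 degrees, less where a joint would pass 70% of its speed; a pose out of reach is approached as far as the arm can. A call is refused whole if a number of a shift passes 62.5 or a number of a turn 0.188, either way. A call with a gripper value outside its range is refused whole. The fingers move at their own pace and stop on an object; the grip force is fixed at half the most. Time passes only in rows, so rows that do not move let the fingers close. It gives the time, the measured TCP pose, the force and the opening at its end, in the units of the state.
- manip.get_state(): the state, without advancing time (a new reading comes with each control period).
- manip.snapshot(name): name is "side" or "top"; returns a dict with "frame" (420x560x3 uint8, red, green, blue), "mtx" (3x3 intrinsics, pixels), "R" (3x3) and "t" (3): a world point X has camera coordinates R X + t. Camera axes: x right, y down, z forward; pixel columns grow to the right and rows downward; lengths in m; the calibration is good to about 2 mm. A picture is of the moment at which its call begins. There is no depth.
- manip.sign_off(): hands the job in, once; it reports no verdict.
The state is a dict: "time": time; "joint_pos": joint angles; "qd": joint speeds; "joint_torque": joint torques, N m; "tcp_pos": TCP position; "ee_rot": TCP orientation; "force": force on the tool from outside, world axes, zero at the start; "moment": the same for the moment, N m; "finger_gap": opening from 0.0 (shut) to 1.0 (fully open).
Only numpy, scipy, OpenCV 4.12 (cv2) and the standard library are available. Lean on these libraries where they do the work, as an engineer would, in place of code of your own. Each camera call takes 0.05 s, during which the arm holds its last target.

## Task

On the sloping board the tube is only kept from rolling down by the slide stop. Pick up the wooden wedge chock and push it thin edge first under the middle of the tube's low side until it presses the tube firmly on the fence's buffers (feel for it: a push of about 15 to 20 N does it, and the buffers must never take more than 15 N, which a push of up to 25 N keeps to), then pull the slide stop all the way back, so that chock and buffers alone hold the tube tight. Leave the other things where they lie.

Things in the scene. Friction and masses are not known exactly. Their poses are not given: they have to be found in the camera images.
- bed: plywood marking-out board, 260 mm (x) by 210 mm (y), fixed on the bench; its surface rises toward its own +x at 6 degrees. Origin: centre of its footprint at bench level; the surface there is 30 mm above the bench. u = distance up the slope along the surface from there; the board runs from u = -130 to +130 mm
- fence: aluminium back fence, 36 mm high, 200 mm long along the board's y, fixed to the board; origin: foot of its face (u = 116 mm), which looks down the slope. At y = +55 and -55 mm two 18 mm square buffers on set screws stand 4 to 14 mm proud of the face, set differently each time and not given in the poses; the tube comes to rest on them
- tube_center (a point): centre of the aluminium tube: 48 mm outside diameter, 190 mm long, about 0.6 kg, lying along the board's y and resting on the slide stop, 4 to 18 mm short of the buffers at the start; it rolls up the slope before the chock. Orientation turns as it rolls
- chock_heel (a point): centre of the heel block of the loose wooden wedge chock (17 mm up), the place to grip. Chock 67 mm long, 40 mm wide (y), 0.12 kg, flat on the bench; heel 34 mm high with flat top 21 mm long, then the face falls at 35 degrees to the thin edge. Axes: x to the thin edge, z up. When the chock touches the tube, this point lies about 67 mm along the slope below the tube's centre; friction holds it
- chock_toe (a point): middle of the chock's thin edge, on its underside; 55 mm ahead of the heel block's centre; axes as the chock's
- stop_post (a point): centre of the slide stop's steel grip post: 14 mm across, foot 10 mm and top 44 mm above the board's surface, on a cross bar (14 mm wide, 10 mm high) below the tube. Side rods 8 mm high at y = +82 and -82 mm join it to 30 mm high uprights before the tube's ends; the chock goes between them. Axes: x up the slope, z square to it
- stop (a joint): travel of the slide stop down the slope, 0 = fully up, 0.035 m = fully back; starts at 0 to 0.004; friction 2.5 N, it stays where it is left
- wood_block1: pine offcut, plain block 60x115x30 mm, a bystander; origin at the centre of its underside
- wood_block3: pine offcut, plain block 73x82x45 mm, a bystander; origin at the centre of its underside
- masking_tape: roll of masking tape, 100 mm across, 25 mm high, a bystander; origin at the centre of its underside
- tape_measure: tape measure 75x89x34 mm, a bystander; origin at the centre of its underside

How it is judged:
On the way, in this order (a step that is already met when the one before it is completed fails the run):
1. with the slide stop still up (less than 10 mm back), the chock, thin edge first, presses the tube on the fence's buffers with more than 1.5 N (contact force between tube and fence above 1.5 N and contact force between chock and tube above 1.5 N and x of chock_toe in the frame of bed above 0.05 m and horizontal distance between chock_toe and tube_center below 0.04 m and value of joint stop below 0.01 m), for 0.2 s.
2. the slide stop is pulled back more than 30 mm while the tube still bears on the buffers (value of joint stop above 0.03 m and contact force between tube and fence above 0.2 N), for 0.2 s.
At the end, for the whole second after the job is handed in: Slide stop over 30 mm back; tube at rest, bearing on the buffers with over 0.2 N, on the board and within 15 mm of its middle; chock at rest, its thin edge within 40 mm of the tube's centre and 30 mm of the middle of the board, pointing up the slope within 0.3 rad (all of step 2 and z of tube_center in the frame of bed below 0.068 m and y of tube_center in the frame of bed between -0.015 and 0.015 m and x of chock_toe in the frame of bed above 0.05 m and horizontal distance between chock_toe and tube_center below 0.04 m and y of chock_toe in the frame of bed between -0.03 and 0.03 m and angle between the x axis of chock_toe and the x axis of bed, either way round below 0.3 rad and linear speed of each of tube, chock below 0.01 m/s); the robot touches nothing.
It fails at once if the tube is pressed on the fence's buffers with more than 15 N (pushing the chock with up to 25 N stays below that) (contact force between tube and fence above 15 N).
It fails at once if a bystander (wood block, masking tape, tape measure) is moved by more than 20 mm (distance of any of wood_block1, wood_block3, masking_tape, tape_measure from where it was at the start of the episode above 0.02 m).
It also fails if it takes over 66 s, if anything falls off the work surface, if the arm or the gripper's body presses on something with over 40 N, if the wrist force passes 120 N, or if a joint passes its speed limit or range.

## Working session

There is one attempt and no reset: what is moved stays moved. The work goes in short steps, Python scripts to look and compute and a tool call to move; the robot and the scene stay as the last step left them, time stands still between calls to the robot, and variables do not carry over. Pictures are saved under pics/ and viewed, and the job is handed in when it is done.

Besides the shell and the picture viewer there is one more tool, called after "Call:" by a JSON object that holds its "method" and its "body". arm_command: Moves the arm, as the interface text tells. Its arguments: {"type":"object","properties":{"plan":{"type":"array","items":{"type":"array","items":{"type":"number"}}}},"required":["plan"]}

```bash
mkdir -p pics; ls; python3 - <<'E'
from cell import manip
import cv2,numpy as np
s=manip.get_state()
for k,v in s.items(): print(k,np.round(v,4))
for n in("side","top"):
    d=manip.snapshot(n); cv2.imwrite(f"pics/{n}0.png",cv2.cvtColor(d["frame"],cv2.COLOR_RGB2BGR))
    print(n,d["mtx"],d["R"],d["t"], -d["R"].T@d["t"])
    np.savez(f"{n}0.npz",**d)
E
```

```text
pics
time 0.0
joint_pos [-1.2326  0.3329 -0.0647  1.4609  0.0216  1.3499 -0.0885]
qd [ 0.0009  0.0009 -0.0002  0.0006  0.0007  0.0002  0.0004]
joint_torque [ 5.00000e-04 -6.23258e+01  2.49000e-02 -3.89886e+01 -6.13000e-02
  3.99000e-02  2.00000e-04]
tcp_pos [0.2205 0.5844 0.2217]
ee_rot [ 8.225e-01  5.688e-01 -6.000e-04  4.000e-04]
force [ 0.1729 -0.6333  0.31  ]
moment [-0.0136 -0.0521  0.0021]
finger_gap 0.9988
side [[413.46642559   0.         274.59390246]
 [  0.         413.46642559 211.09327364]
 [  0.           0.           1.        ]] [[-0.94484289 -0.32751913 -0.0017717 ]
 [-0.16377267  0.47712996 -0.86343819]
 [ 0.28363786 -0.81552328 -0.50445153]] [0.57801938 0.00473677 1.24050833] [0.19505812 1.19871577 0.63089031]
top [[505.56193532   0.         285.85365093]
 [  0.         505.56193532 207.94006887]
 [  0.           0.           1.        ]] [[ 0.00293421 -0.99988794  0.01467993]
 [-0.99468585 -0.00442911 -0.10286126]
 [ 0.10291476 -0.01430011 -0.99458738]] [0.25488953 0.5113249  1.1964142 ] [0.38473106 0.27423453 1.23879223]
```

View pics/side0.png

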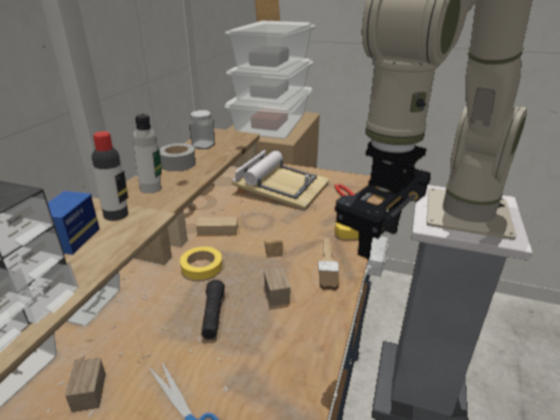

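View pics/top0.png

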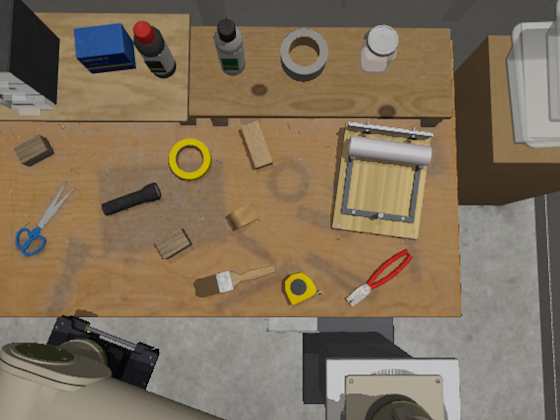

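```bash
python3 - <<'E'
import cv2
t=cv2.imread("pics/top0.png"); s=cv2.imread("pics/side0.png")
cv2.imwrite("pics/a.png",cv2.resize(t[110:250,320:450],None,fx=4.2,fy=4.2,interpolation=cv2.INTER_CUBIC))
cv2.imwrite("pics/b.png",cv2.resize(t[190:245,210:280],None,fx=8,fy=8,interpolation=cv2.INTER_CUBIC))
cv2.imwrite("pics/c.png",cv2.resize(s[140:270,220:350],None,fx=4.6,fy=4.6,interpolation=cv2.INTER_CUBIC))
E
```

```text
(no output)
```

View pics/a.png

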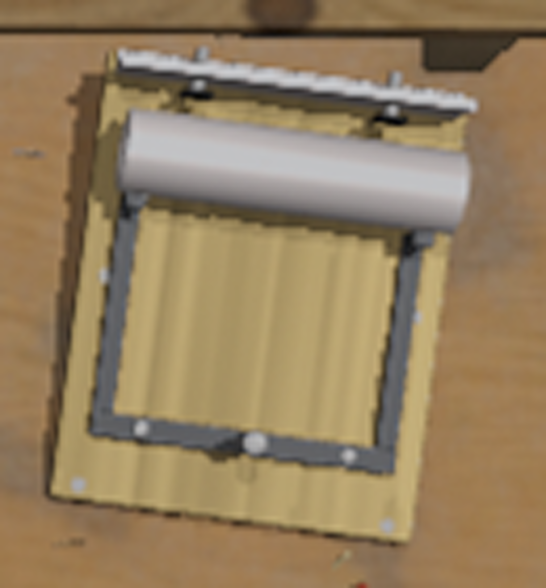

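View pics/b.png

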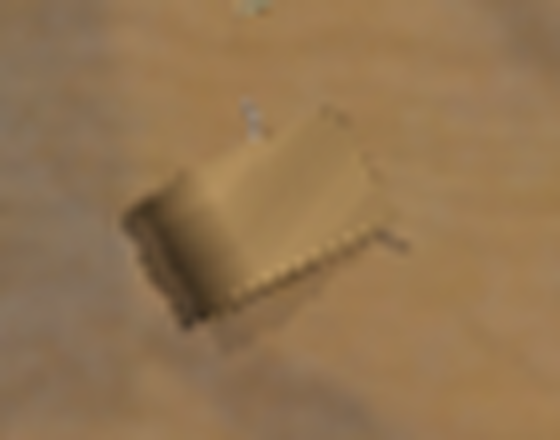

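View pics/c.png

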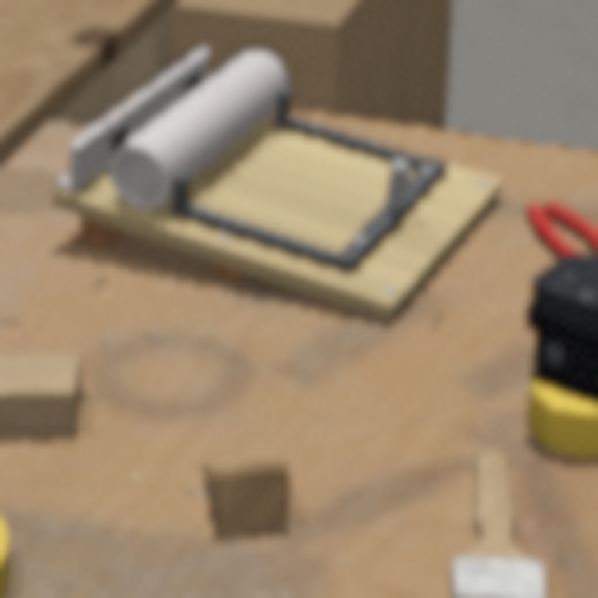

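```bash
cat > h.py <<'E'
import numpy as np
def ray(n,px):
    d=np.load(f"{n}0.npz"); K,R,t=d["mtx"],d["R"],d["t"]
    v=R.T@np.linalg.solve(K,[px[0],px[1],1]); c=-R.T@t
    return c,v
def onz(n,px,z):
    c,v=ray(n,px); return c+v*(z-c[2])/v[2]
def tri(a,b):
    (c1,v1),(c2,v2)=ray("top",a),ray("side",b)
    A=np.stack([v1,-v2],1); s=np.linalg.lstsq(A,c2-c1,rcond=None)[0]
    p,q=c1+s[0]*v1,c2+s[1]*v2; return (p+q)/2,np.linalg.norm(p-q)
def proj(n,X):
    d=np.load(f"{n}0.npz"); p=d["mtx"]@(d["R"]@X+d["t"]); return p[:2]/p[2]
A=lambda x,y:((x-.5)/4.2+320,(y-.5)/4.2+110)
B=lambda x,y:((x-.5)/8+210,(y-.5)/8+190)
C=lambda x,y:((x-.5)/4.6+220,(y-.5)/4.6+140)
E
python3 - <<'E'
from h import *
np.set_printoptions(precision=4,suppress=True)
z0=.0164
print("LL",onz("top",A(52,495),z0),"side",onz("side",C(388,307),z0))
print("LR",onz("top",A(410,541),z0),"side",onz("side",C(498,181),z0))
print("post top tri",tri(A(255,440),C(400,160)))
print("bolts",onz("top",A(78,484),.017),onz("top",A(387,525),.017))
print("UL",onz("top",A(107,52),.0436),"UR",onz("top",A(470,110),.0436))
# rods corner
print("chock heel top", [onz("top",B(*p),.034) for p in((125,215),(190,325))])
print("toe", [onz("top",B(*p),.0) for p in((330,108),(390,230))])
print("heel side base",[onz("side",C(*p),0.) for p in((217,540),(287,530))])
print("heel side top",[onz("side",C(*p),0.034) for p in((207,465),(288,462))])
print("tape meas",onz("top",(300,288),.034),"pliers",onz("top",(380,275),0))
E
```

```text
LL [0.4635 0.144  0.0164] side [0.4651 0.1513 0.0164]
LR [ 0.4377 -0.0628  0.0164] side [ 0.4389 -0.0561  0.0164]
post top tri (array([0.4909, 0.0361, 0.0667]), np.float64(0.0008304511540213008))
bolts [0.4698 0.129  0.017 ] [ 0.4468 -0.0496  0.017 ]
UL [0.7178 0.1134 0.0436] UR [ 0.685  -0.096   0.0436]
chock heel top [array([0.4875, 0.4008, 0.034 ]), array([0.4547, 0.381 , 0.034 ])]
toe [array([0.5237, 0.3419, 0.    ]), array([0.4861, 0.3231, 0.    ])]
heel side base [array([0.4917, 0.4047, 0.    ]), array([0.4581, 0.3833, 0.    ])]
heel side top [array([0.5046, 0.3843, 0.034 ]), array([0.4631, 0.367 , 0.034 ])]
tape meas [0.3197 0.223  0.034 ] pliers [0.3496 0.0265 0.    ]
```

Call:
{"method": "arm_command", "body": {"plan": [[0,0,0.172,0,0,0,1],[0,0,0.172,0,0,0,1],[0,0,0.172,0,0,0,1],[0,0,0.172,0,0,0,1],[0,0,0,12,30,8,1],[0,0,0,12,30,8,1],[0,0,0,12,30,8,1],[0,0,0,12,30,8,1],[0,0,0,12,30,8,1],[0,0,0,12,30,8,1],[0,0,0,12,30,8,1],[0,0,0,12,30,8,1],[0,0,0,12,30,8,1],[0,0,0,12,30,8,1],[0,0,0,0,0,0,1],[0,0,0,0,0,0,1]]}}

```text
time: 2.1
tcp_pos: [0.4736, 0.385, 0.1423]
ee_rot: [0.966, 0.258, -0.0, -0.0]
force: [-0.6, 0.6, 0.7]
finger_gap: 0.998
```

Call:
{"method": "arm_command", "body": {"plan": [[0,0,0,2,6,20,1],[0,0,0,0,0,30,1],[0,0,0,0,0,30,1],[0,0,0,0,0,0,1],[0,0,0,0,0,0,1]]}}

```text
time: 2.72
tcp_pos: [0.4791, 0.3808, 0.0632]
ee_rot: [0.966, 0.258, 0.0, -0.0]
force: [0.2, -0.5, -0.2]
finger_gap: 0.999
```

```bash
cat > pic.py <<'E'
import sys,cv2,numpy as np
from cell import manip
def go(n,name,x0,x1,y0,y1,f):
    d=manip.snapshot(n); np.savez(f"{n}_{name}.npz",**d)
    im=cv2.cvtColor(d["frame"],cv2.COLOR_RGB2BGR)[y0:y1,x0:x1]
    cv2.imwrite(f"pics/{n}_{name}.png",cv2.resize(im,None,fx=f,fy=f,interpolation=cv2.INTER_CUBIC))
a=sys.argv
go(a[1],a[2],*map(int,a[3:7]),float(a[7]))
E
python3 pic.py side g1 210 350 170 280 5; python3 pic.py top g1 180 320 150 280 4.5
```

```text
(no output)
```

View pics/side_g1.png

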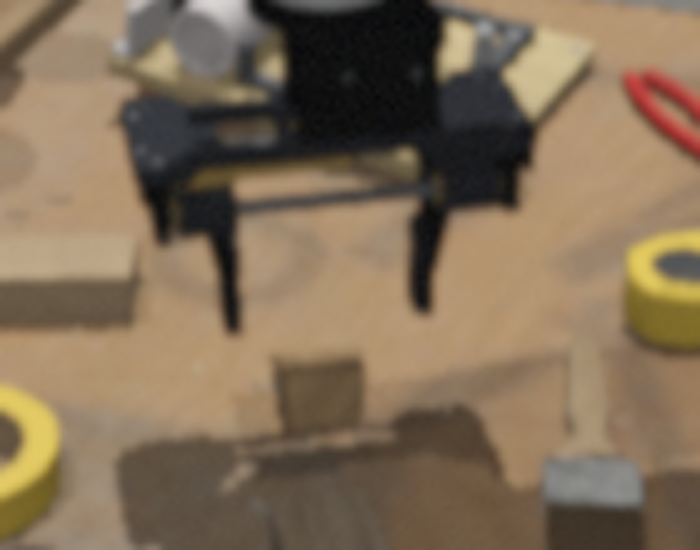

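View pics/top_g1.png

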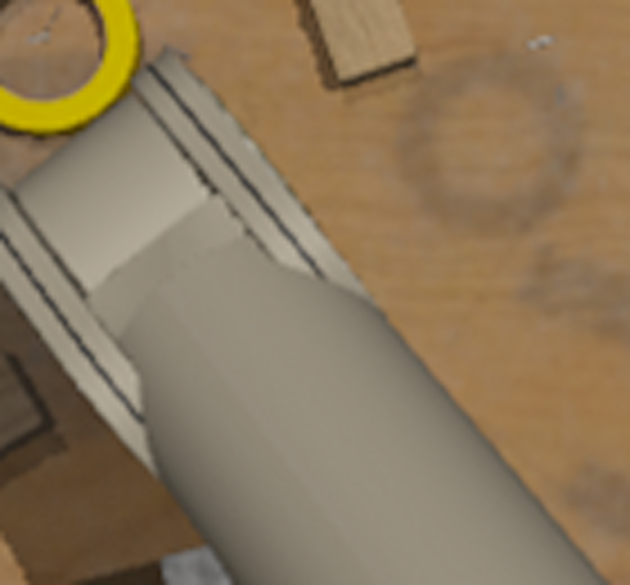

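The side view shows the fingers (tips at about (232,325) and (422,305) in the crop) straddling the chock centrally (heel face at about (320,390)). The arm covers the chock in the top view. Descending and gripping.

Call:
{"method": "arm_command", "body": {"plan": [[0,0,0,0,0,20,1],[0,0,0,0,0,20,1],[0,0,0,0,0,12,1],[0,0,0,0,0,6,1],[0,0,0,0,0,0,1],[0,0,0,0,0,0,-1],[0,0,0,0,0,0,-1],[0,0,0,0,0,0,-1],[0,0,0,0,0,0,-1],[0,0,0,0,0,0,-1],[0,0,0,0,0,0,-1],[0,0,0,0,0,0,-1],[0,0,0,0,0,0,-1]]}}

```text
time: 4.45
tcp_pos: [0.479, 0.3804, 0.0046]
ee_rot: [0.966, 0.258, 0.0, -0.0]
force: [0.4, -0.2, -0.3]
finger_gap: 0.458
```

Call:
{"method": "arm_command", "body": {"plan": [[0,0,0,0,0,-20,-1],[0,0,0,0,0,-30,-1],[0,0,0,0,0,-30,-1],[0,0,0,0,0,-30,-1],[0,0,-0.154,0,0,0,-1],[0,0,-0.154,0,0,0,-1],[0,0,-0.154,0,0,0,-1],[0,0,-0.154,0,0,0,-1],[0,0,-0.154,0,0,0,-1],[0,0,-0.154,0,0,0,-1],[0,0,0,-34,13,0,-1],[0,0,0,-34,13,0,-1],[0,0,0,-34,13,0,-1],[0,0,0,-34,13,0,-1],[0,0,0,-34,13,0,-1],[0,0,0,-34,13,0,-1],[0,0,0,-34,13,0,-1],[0,0,0,-34,13,0,-1],[0,0,0,-34,13,0,-1],[0,0,0,-34,11,0,-1]]}}

```text
time: 6.95
tcp_pos: [0.564, 0.0258, 0.1159]
ee_rot: [0.75, 0.662, 0.001, 0.0]
force: [-0.1, -0.5, -1.0]
finger_gap: 0.457
```

Call:
{"method": "arm_command", "body": {"plan": [[-0.105,0,0,0,0,0,-1],[0,0,0,0,0,0,-1],[0,0,0,0,0,0,-1]]}}

```text
time: 7.32
tcp_pos: [0.5639, 0.0278, 0.1156]
ee_rot: [0.748, 0.661, 0.035, 0.039]
force: [-0.4, -0.4, -1.9]
finger_gap: 0.458
```

```bash
python3 pic.py side p1 210 350 130 230 5; python3 pic.py top p1 300 460 100 250 4;python3 -c "
from cell import manip;s=manip.get_state();print(s['tcp_pos'],s['ee_rot'],s['force'])
from scipy.spatial.transform import Rotation as R;print(R.from_quat(s['ee_rot']).as_matrix())"
```

```text
[0.56413832 0.02755194 0.11507219] [0.74858916 0.6609709  0.03469757 0.03908732] [-1.06271832  0.35689062 -1.62867121]
[[ 1.23827094e-01  9.86878831e-01  1.03619607e-01]
 [ 9.92303771e-01 -1.23179299e-01 -1.26525176e-02]
 [ 2.77288795e-04  1.04388851e-01 -9.94536521e-01]]
```

View pics/side_p1.png

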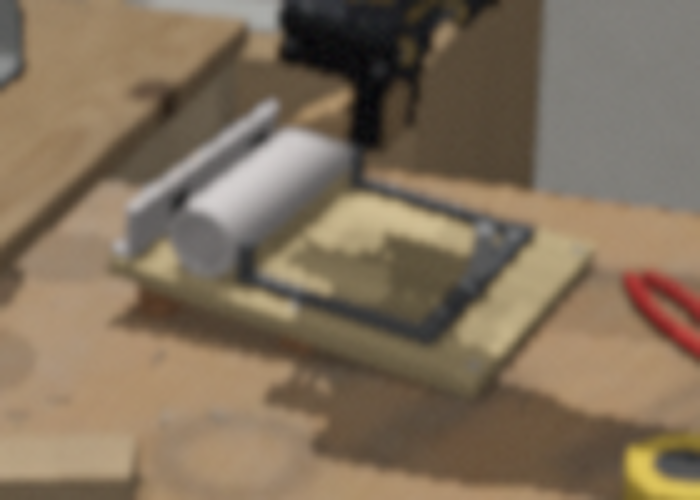

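View pics/top_p1.png

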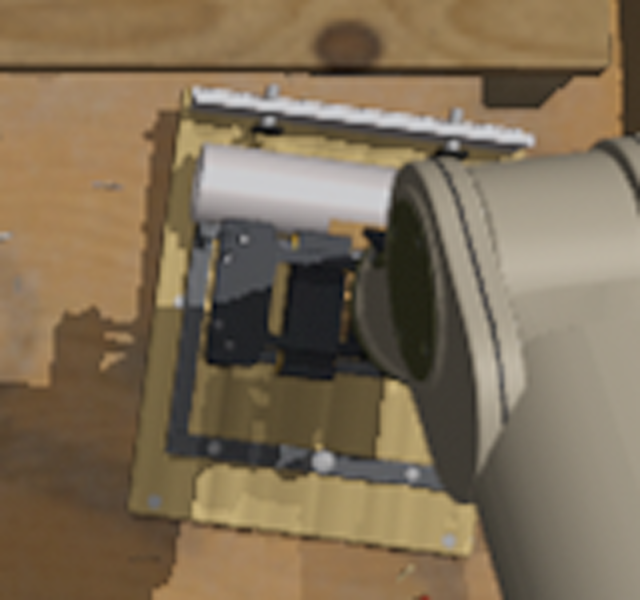

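Call:
{"method": "arm_command", "body": {"plan": [[0,0,0,0,-4,20,-1],[0,0,0,0,-4,20,-1],[0,0,0,0,0,20,-1],[0,0,0,0,0,12,-1],[0,0,0,0,0,5,-1],[0,0,0,0,0,0,-1],[0,0,0,0,0,0,-1],[0,0,0,0,0,0,-1]]}}

```text
time: 8.43
tcp_pos: [0.5641, 0.0272, 0.0377]
ee_rot: [0.749, 0.661, 0.035, 0.04]
force: [-0.1, 0.5, -0.7]
finger_gap: 0.46
```

```bash
cat > st.py <<'E'
from cell import manip;import numpy as np
from scipy.spatial.transform import Rotation as R
s=manip.get_state();M=R.from_quat(s['ee_rot']).as_matrix()
print(s['time'],np.round(s['tcp_pos'],4),"F tool",np.round(M.T@np.array(s['force']),2),"M tool",np.round(M.T@np.array(s['moment']),2))
d=np.array(s['tcp_pos'])-[.579,.0246,.03];e=np.array([.9923,-.1238,0]);n=np.array([.1238,.9923,0])
u=d@e*np.cos(.1047)+d[2]*np.sin(.1047);h=-d@e*np.sin(.1047)+d[2]*np.cos(.1047)
print("u,y,h mm",np.round(1e3*np.array([u,d@n,h]),1),"tilt",M[2,1],"yaw",np.arctan2(M[1,1],M[0,1]))
E
python3 st.py; python3 -c "
from h import *
c=onz('top',A(295,167),.062);print(c); d=c-[.579,.0246,0];print(d@[.9923,-.1238,0],d@[.1238,.9923,0])"
```

```text
8.425 [0.5641 0.0272 0.0377] F tool [ 0.48 -0.27  0.65] M tool [0.19 0.01 0.  ]
u,y,h mm [-14.2   0.7   9.2] tilt 0.10565050694441924 yaw -0.12485300481499345
[0.64685064 0.00997195 0.062     ]
0.06913914361063393 -0.006115501371861797
```

Call:
{"method": "arm_command", "body": {"plan": [[0,0,0,-3,0,2,-1],[0,0,0,0,0,1,-1],[0,0,0,0,0,0.5,-1],[0,0,0,0,0,0,-1],[0,0,0,0,0,0,-1]]}}

```text
time: 9.05
tcp_pos: [0.5638, 0.0241, 0.0337]
ee_rot: [0.749, 0.661, 0.035, 0.039]
force: [0.3, 0.2, -0.3]
finger_gap: 0.459
```

```bash
python3 st.py
```

```text
9.05 [0.5638 0.0241 0.0337] F tool [0.21 0.25 0.34] M tool [ 0.17 -0.    0.01]
u,y,h mm [-14.6  -2.4   5.2] tilt 0.10489326100262641 yaw -0.12471957490409695
```

Call:
{"method": "arm_command", "body": {"plan": [[0,0,0,0,0,0.5,-1],[0,0,0,0,0,0,-1],[0,0,0,0,0,0,-1]]}}

```text
time: 9.43
tcp_pos: [0.5638, 0.0241, 0.0331]
ee_rot: [0.749, 0.661, 0.035, 0.039]
force: [0.0, 0.4, -0.7]
finger_gap: 0.458
```

Call:
{"method": "arm_command", "body": {"plan": [[0,0,0,0,0,0.5,-1],[0,0,0,0,0,0,-1],[0,0,0,0,0,0,-1]]}}

```text
time: 9.8
tcp_pos: [0.5639, 0.0241, 0.033]
ee_rot: [0.749, 0.661, 0.035, 0.039]
force: [-3.0, 0.4, 5.0]
finger_gap: 0.456
```

```bash
python3 st.py
```

```text
9.8 [0.5639 0.0241 0.033 ] F tool [ 0.06 -2.44 -5.28] M tool [ 0.78 -0.15 -0.01]
u,y,h mm [-14.6  -2.4   4.5] tilt 0.10485250263459314 yaw -0.12482649807303876
```

Call:
{"method": "arm_command", "body": {"plan": [[0,0,0,0,1,-0.2,-1],[0,0,0,0,2,0,-1],[0,0,0,0,2,0,-1],[0,0,0,0,2,0,-1],[0,0,0,0,2,0,-1],[0,0,0,0,2,0,-1],[0,0,0,0,2,0,-1],[0,0,0,0,0,0,-1]]}}

```text
time: 10.8
tcp_pos: [0.5768, 0.0226, 0.0343]
ee_rot: [0.749, 0.661, 0.035, 0.039]
force: [-2.8, 0.8, 3.2]
finger_gap: 0.459
```

```bash
python3 st.py
```

```text
10.8 [0.5768 0.0226 0.0343] F tool [ 0.49 -2.56 -3.48] M tool [ 0.68 -0.07  0.05]
u,y,h mm [-1.5 -2.3  4.5] tilt 0.10493106953088073 yaw -0.12472163410677232
```

Call:
{"method": "arm_command", "body": {"plan": [[0,0,0,0,1,0,-1],[0,0,0,0,1,0,-1],[0,0,0,0,1,0,-1],[0,0,0,0,1,0,-1],[0,0,0,0,1,0,-1],[0,0,0,0,0,0,-1]]}}

```text
time: 11.55
tcp_pos: [0.5808, 0.0221, 0.0347]
ee_rot: [0.749, 0.661, 0.034, 0.039]
force: [-7.7, 1.1, 8.5]
finger_gap: 0.464
```

```bash
python3 st.py;python3 pic.py side p2 210 350 130 230 5; python3 pic.py top p2 300 460 100 250 4
```

```text
11.55 [0.5808 0.0221 0.0347] F tool [ 0.15 -6.88 -9.23] M tool [ 1.72 -0.13  0.04]
u,y,h mm [ 2.6 -2.3  4.5] tilt 0.1031127575771521 yaw -0.1246525369719903
```

View pics/side_p2.png

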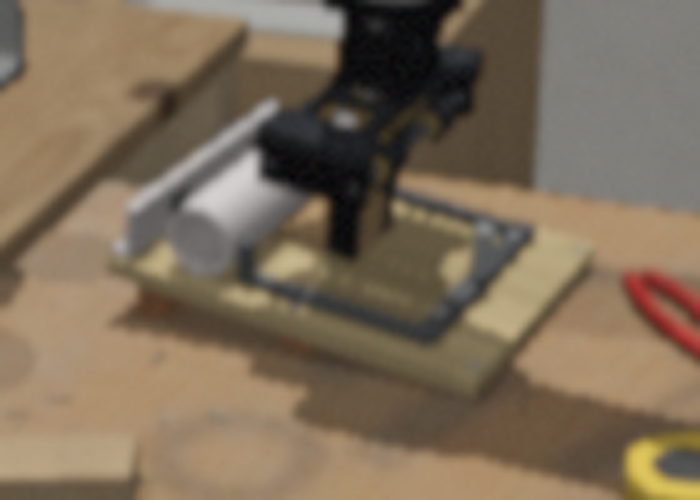

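View pics/top_p2.png

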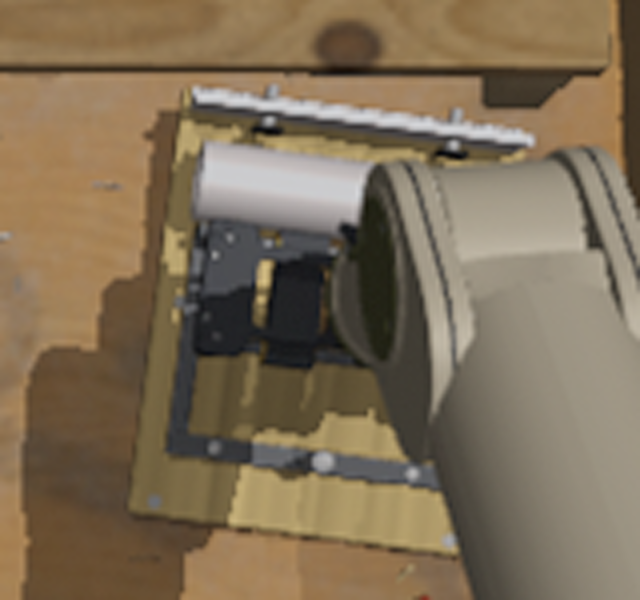

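Call:
{"method": "arm_command", "body": {"plan": [[0,0,0,0,0.5,-0.4,-1],[0,0,0,0,0.5,0,-1],[0,0,0,0,0.5,0,-1],[0,0,0,0,0.5,0,-1],[0,0,0,0,0,0,-1]]}}

```text
time: 12.28
tcp_pos: [0.5837, 0.0215, 0.0352]
ee_rot: [0.749, 0.661, 0.035, 0.039]
force: [-0.4, -0.1, -2.4]
finger_gap: 0.459
```

```bash
python3 st.py
```

```text
12.275 [0.5837 0.0215 0.0352] F tool [-0.11 -0.69  2.37] M tool [0.4  0.09 0.02]
u,y,h mm [ 5.5 -2.5  4.6] tilt 0.10502725703495483 yaw -0.1248736586995322
```

Call:
{"method": "arm_command", "body": {"plan": [[0,0,0,0,0.5,0,-1],[0,0,0,0,0.5,0,-1],[0,0,0,0,0.5,0,-1],[0,0,0,0,0.5,0,-1],[0,0,0,0,0,0,-1]]}}

```text
time: 12.9
tcp_pos: [0.5856, 0.0213, 0.0356]
ee_rot: [0.749, 0.661, 0.035, 0.039]
force: [-0.8, 0.1, -1.2]
finger_gap: 0.462
```

```bash
python3 st.py
```

```text
12.9 [0.5856 0.0213 0.0356] F tool [-0.01 -0.92  1.14] M tool [0.45 0.01 0.  ]
u,y,h mm [ 7.5 -2.5  4.8] tilt 0.10495806885174193 yaw -0.124833879915408
```

Call:
{"method": "arm_command", "body": {"plan": [[0,0,0,0,0.6,0,-1],[0,0,0,0,0.6,0,-1],[0,0,0,0,0.6,0,-1],[0,0,0,0,0,0,-1]]}}

```text
time: 13.4
tcp_pos: [0.5874, 0.0211, 0.0358]
ee_rot: [0.749, 0.661, 0.035, 0.039]
force: [-0.3, 0.2, -1.5]
finger_gap: 0.457
```

Call:
{"method": "arm_command", "body": {"plan": [[0,0,0,0,0.6,0,-1],[0,0,0,0,0.6,0,-1],[0,0,0,0,0.6,0,-1],[0,0,0,0,0,0,-1]]}}

```text
time: 13.9
tcp_pos: [0.5891, 0.0209, 0.0359]
ee_rot: [0.749, 0.661, 0.035, 0.039]
force: [-0.9, 0.7, -2.3]
finger_gap: 0.457
```

```bash
python3 st.py
```

```text
13.9 [0.5891 0.0209 0.0359] F tool [ 0.62 -1.21  2.18] M tool [0.41 0.05 0.03]
u,y,h mm [11.  -2.4  4.8] tilt 0.10480500625434139 yaw -0.12475807019759698
```

Call:
{"method": "arm_command", "body": {"plan": [[0,0,0,0,0.6,0,-1],[0,0,0,0,0.6,0,-1],[0,0,0,0,0.6,0,-1],[0,0,0,0,0,0,-1]]}}

```text
time: 14.4
tcp_pos: [0.5894, 0.0209, 0.0358]
ee_rot: [0.749, 0.661, 0.034, 0.038]
force: [-9.6, 1.9, 2.7]
finger_gap: 0.455
```

```bash
python3 st.py
```

```text
14.4 [0.5894 0.0209 0.0358] F tool [ 0.7  -9.4  -3.71] M tool [ 1.97 -0.03  0.06]
u,y,h mm [11.3 -2.4  4.6] tilt 0.10180342078764895 yaw -0.12466345020583966
```

Call:
{"method": "arm_command", "body": {"plan": [[0,0,0,0,0.6,0,-1],[0,0,0,0,0.6,0,-1],[0,0,0,0,0.6,0,-1],[0,0,0,0,0,0,-1]]}}

```text
time: 14.9
tcp_pos: [0.5895, 0.0209, 0.0357]
ee_rot: [0.749, 0.661, 0.032, 0.037]
force: [-17.9, 2.5, 10.7]
finger_gap: 0.459
```

```bash
python3 st.py;python3 pic.py side p3 210 350 130 230 5; python3 pic.py top p3 300 460 100 250 4
```

```text
14.9 [0.5895 0.0209 0.0357] F tool [  0.28 -16.91 -12.41] M tool [ 3.76 -0.04  0.02]
u,y,h mm [11.5 -2.4  4.5] tilt 0.09841004126377442 yaw -0.12445225934118762
```

View pics/top_p3.png

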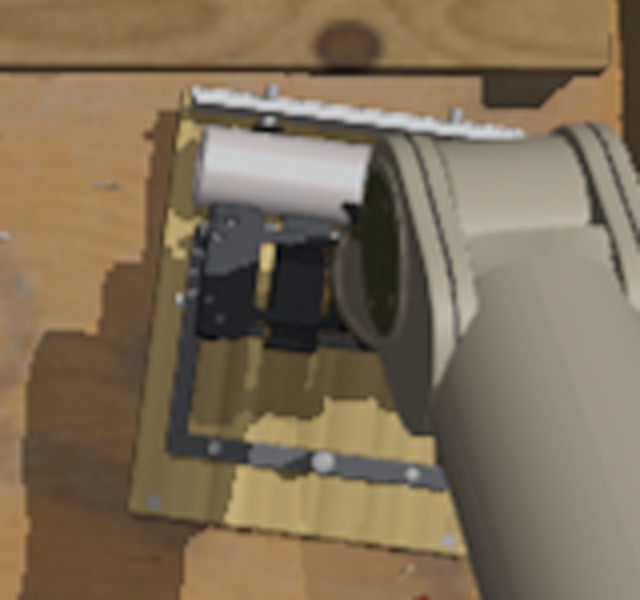

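View pics/side_p3.png

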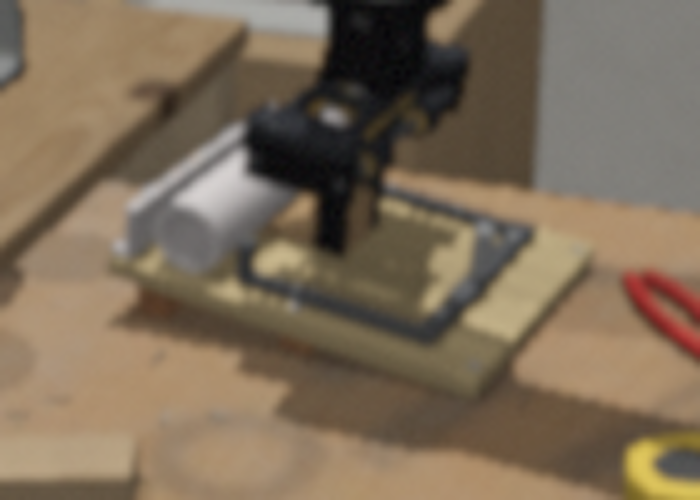

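Call:
{"method": "arm_command", "body": {"plan": [[0,0,0,0,0.4,0,-1],[0,0,0,0,0,0,-1],[0,0,0,0,0,0,-1],[0,0,0,0,0,0,-1]]}}

```text
time: 15.5
tcp_pos: [0.5895, 0.0209, 0.0357]
ee_rot: [0.749, 0.661, 0.032, 0.037]
force: [-21.2, 2.0, 12.7]
finger_gap: 0.456
```

```bash
python3 st.py
```

```text
15.5 [0.5895 0.0209 0.0357] F tool [ -0.62 -19.92 -14.73] M tool [ 4.04 -0.15  0.08]
u,y,h mm [11.5 -2.4  4.5] tilt 0.09764433070548983 yaw -0.1244569931172792
```

Call:
{"method": "arm_command", "body": {"plan": [[0,0,0,0,0,0,1],[0,0,0,0,0,0,1],[0,0,0,0,0,0,1],[0,0,0,0,0,0,1],[0,0,0,0,0,0,1],[0,0,0,0,0,-10,1],[0,0,0,0,0,-20,1],[0,0,0,0,0,-30,1],[0,0,0,0,-20,-30,1],[0,0,0,0,-30,0,1],[0,0,0,0,-30,0,1],[0,0,0,0,-22,0,1],[0,0,0,0,0,0,1],[0,0,0,0,0,0,1]]}}

```text
time: 17.25
tcp_pos: [0.4839, 0.0342, 0.1159]
ee_rot: [0.749, 0.661, 0.035, 0.04]
force: [1.1, 0.4, -0.2]
finger_gap: 0.997
```

```bash
python3 st.py;python3 pic.py side p4 210 350 130 230 5; python3 pic.py top p4 300 460 100 250 4
```

```text
17.25 [0.4839 0.0342 0.1159] F tool [0.48 1.02 0.27] M tool [ 0.1  -0.01  0.02]
u,y,h mm [-86.   -2.3  95.4] tilt 0.10619332281081889 yaw -0.12498439280723153
```

View pics/top_p4.png

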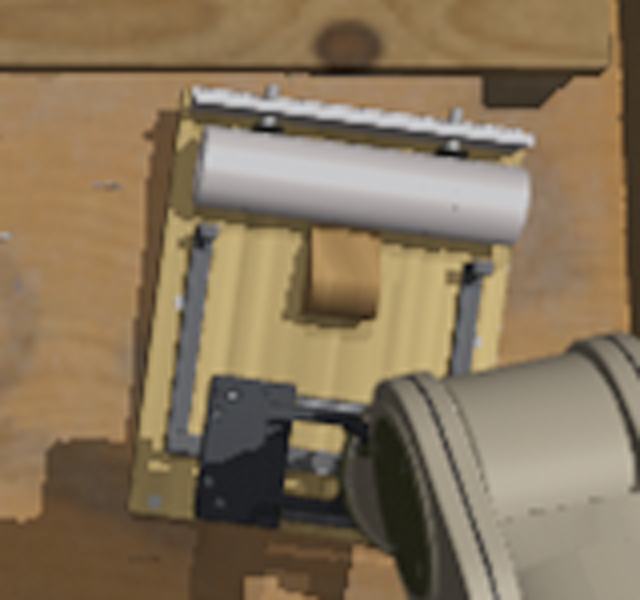

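View pics/side_p4.png

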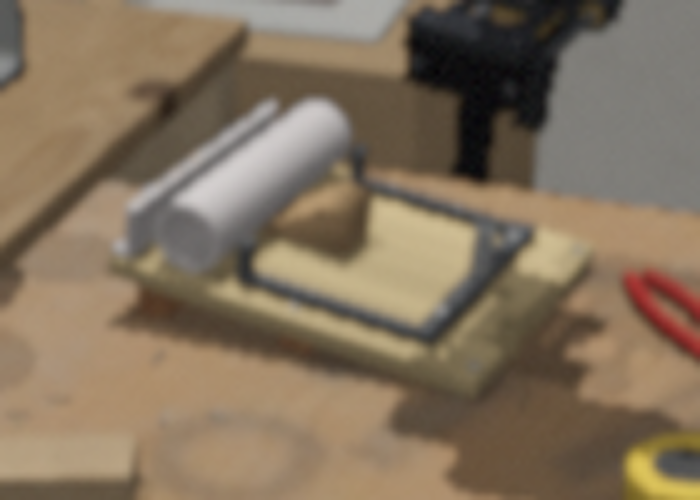

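The chock holds the tube on the buffers (chock near (345,270) in the top crop, tube against both buffers), and the gripper is over the post. Next I grip it.

Call:
{"method": "arm_command", "body": {"plan": [[0,0,0,3,1.5,0,0],[0,0,0,0,0,0,0],[0,0,0,0,0,0,0],[0,0,0,0,0,20,0],[0,0,0,0,0,20,0],[0,0,0,0,0,20,0],[0,0,0,0,0,12,0],[0,0,0,0,0,6,0],[0,0,0,0,0,0,0],[0,0,0,0,0,0,0]]}}

```text
time: 18.6
tcp_pos: [0.4933, 0.0361, 0.0383]
ee_rot: [0.749, 0.661, 0.035, 0.04]
force: [0.3, -0.1, 0.7]
finger_gap: 0.502
```

```bash
python3 st.py;python3 pic.py side p5 210 350 130 230 5
```

```text
18.6 [0.4933 0.0361 0.0383] F tool [-0.05  0.38 -0.66] M tool [0.08 0.01 0.08]
u,y,h mm [-85.1   0.8  17.3] tilt 0.10563575620013493 yaw -0.12487923325041612
```

View pics/side_p5.png

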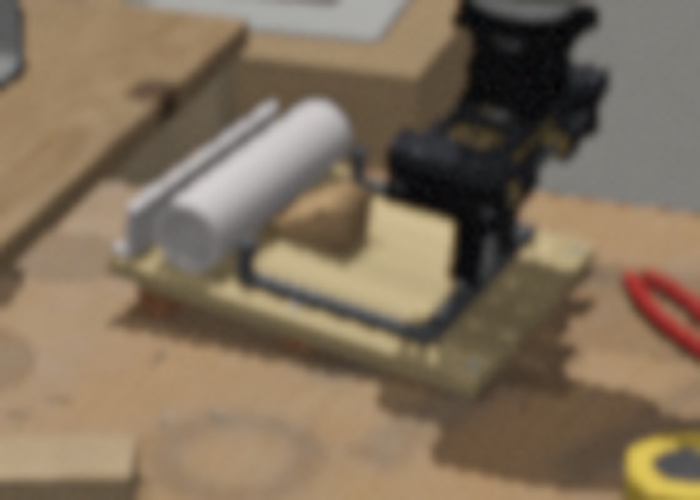

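Call:
{"method": "arm_command", "body": {"plan": [[0,0,0,0,0,0,-1],[0,0,0,0,0,0,-1],[0,0,0,0,0,0,-1],[0,0,0,0,0,0,-1],[0,0,0,0,0,0,-1]]}}

```text
time: 19.27
tcp_pos: [0.493, 0.0361, 0.0378]
ee_rot: [0.749, 0.661, 0.035, 0.039]
force: [1.1, 0.9, 0.9]
finger_gap: 0.151
```

```bash
python3 st.py
```

```text
19.275 [0.493  0.0361 0.0378] F tool [ 1.01  1.1  -0.82] M tool [ 0.22  0.16 -0.  ]
u,y,h mm [-85.5   0.8  16.8] tilt 0.10485261697885886 yaw -0.12465864806021022
```

Call:
{"method": "arm_command", "body": {"plan": [[0,0,0,0,-1,0,-1],[0,0,0,0,-2,0,-1],[0,0,0,0,-3,0,-1],[0,0,0,0,-4,0,-1],[0,0,0,0,-4,0,-1],[0,0,0,0,-4,0,-1],[0,0,0,0,-4,0,-1],[0,0,0,0,-4,0,-1],[0,0,0,0,-3,0,-1],[0,0,0,0,-2,0,-1],[0,0,0,0,-1,0,-1],[0,0,0,0,0,0,-1]]}}

```text
time: 20.78
tcp_pos: [0.4624, 0.04, 0.0346]
ee_rot: [0.749, 0.661, 0.036, 0.04]
force: [7.7, 3.5, -8.0]
finger_gap: 0.148
```

```bash
python3 st.py
```

```text
20.775 [0.4624 0.04   0.0346] F tool [4.42 6.33 8.69] M tool [-1.44  1.01  0.06]
u,y,h mm [-116.5    0.9   16.9] tilt 0.10696841439069499 yaw -0.12475798513747477
```

Call:
{"method": "arm_command", "body": {"plan": [[0,0,0,0,-1,-0.5,-1],[0,0,0,0,-1,0,-1],[0,0,0,0,0,0,-1]]}}

```text
time: 21.15
tcp_pos: [0.4622, 0.04, 0.0348]
ee_rot: [0.749, 0.661, 0.037, 0.041]
force: [23.6, 2.0, -27.1]
finger_gap: 0.151
```

```bash
python3 st.py
```

```text
21.15 [0.4622 0.04   0.0348] F tool [ 4.88 20.   29.5 ] M tool [-4.25  1.31 -0.04]
u,y,h mm [-116.6    0.9   17.1] tilt 0.11090388518935573 yaw -0.1249045344840533
```

Call:
{"method": "arm_command", "body": {"plan": [[0,0,0,0,1.5,0.5,-1],[0,0,0,0,0,0,-1]]}}

```text
time: 21.4
tcp_pos: [0.4623, 0.04, 0.0346]
ee_rot: [0.749, 0.661, 0.036, 0.04]
force: [10.6, 3.1, -9.1]
finger_gap: 0.149
```

```bash
python3 st.py;python3 pic.py side p6 210 350 130 230 5; python3 pic.py top p6 300 460 100 250 4
```

```text
21.4 [0.4623 0.04   0.0346] F tool [ 4.36  9.11 10.14] M tool [-1.89  1.02 -0.05]
u,y,h mm [-116.5    0.9   16.9] tilt 0.10761877933513671 yaw -0.12489937948125214
```

View pics/side_p6.png

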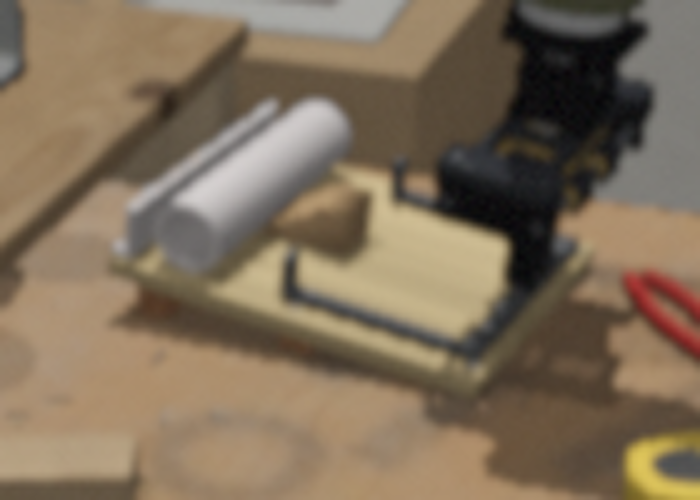

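View pics/top_p6.png

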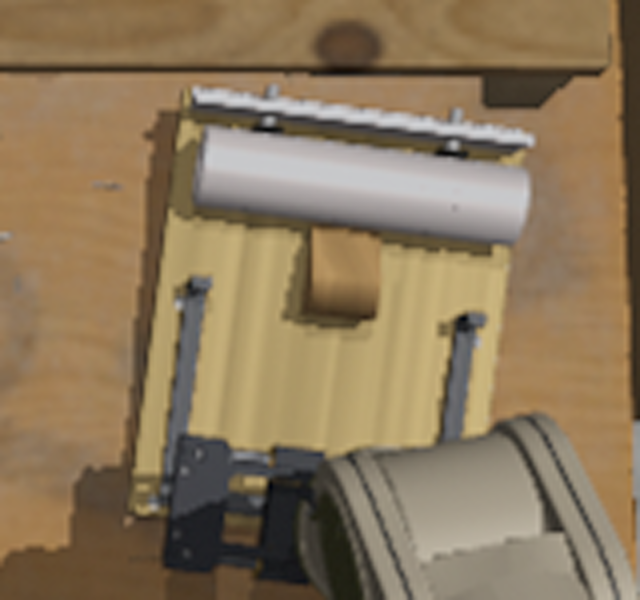

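Call:
{"method": "arm_command", "body": {"plan": [[0,0,0,0,0,0,0.3],[0,0,0,0,0,0,0.3],[0,0,0,0,0,0,0.3],[0,0,0,0,0,0,0.3],[0,0,0,0,0,-10,0.3],[0,0,0,0,0,-25,0.3],[0,0,0,0,0,-30,0.3],[0,0,0,0,0,-30,0.3],[0,0,0,0,0,-30,0.3],[0,0,0,30,0,-10,0.3],[0,0,0,30,0,0,0.3],[0,0,0,30,0,0,0.3],[0,0,0,30,0,0,0.3],[0,0,0,30,0,0,0.3],[0,0,0,0,0,0,0.3],[0,0,0,0,0,0,0.3]]}}

```text
time: 23.5
tcp_pos: [0.4655, 0.1899, 0.1689]
ee_rot: [0.749, 0.661, 0.035, 0.04]
force: [-0.3, -1.0, -0.7]
finger_gap: 0.651
```

```bash
python3 st.py;python3 pic.py side p7 210 350 130 230 5; python3 pic.py top p7 300 460 100 250 4
```

```text
23.5 [0.4655 0.1899 0.1689] F tool [-1.06 -0.26  0.65] M tool [0.13 0.04 0.  ]
u,y,h mm [-117.8  149.9  152.1] tilt 0.10497383125576853 yaw -0.12518781330934933
```

View pics/side_p7.png

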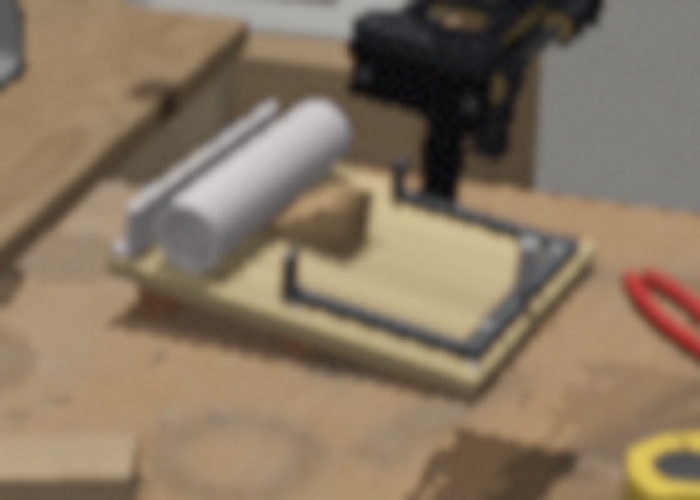

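View pics/top_p7.png

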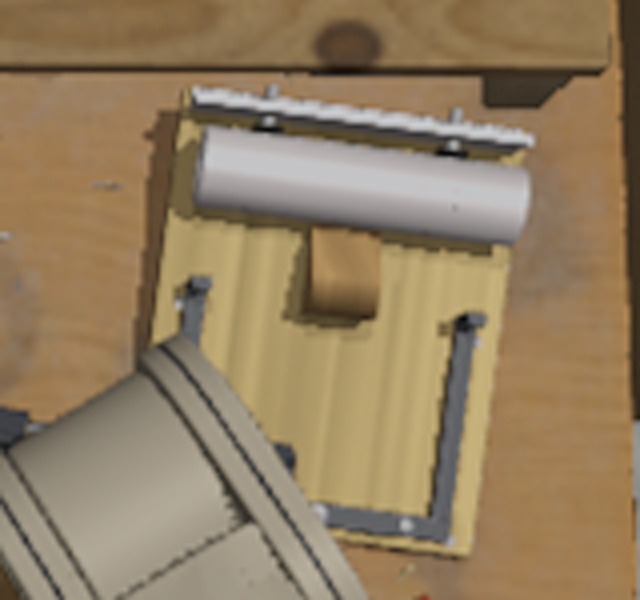

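The tube and chock look the same before and after the stop was pulled, the cross bar is at its end, and the arm is clear. Handing in.

```bash
python3 -c "
from cell import manip;print(manip.sign_off())"
```

```text
the job is handed in; nothing more can be done
None
```

The chock now holds the tube against the fence's buffers with the slide stop pulled back. I handed the job in at about 23.5 s; no verdict is reported.

**Wedging:** I gripped the chock at its heel, set it on the board and pushed it thin edge first until the tube stopped on the buffers. The push along the slope peaked at about 20 N, with about 15 N pressing down into the board. I then let go.

**Slide stop:** I pulled the post back about 31 mm by the tool's travel, where the pull rose to about 20 N, so it is at its end. I take the stop to have started about 4 mm back, because its full travel is 35 mm.

**Last checks:**
- In the pictures before and after the pull, the tube is still on the buffers and the chock is square under its low side. The stop's uprights are well clear of the tube.
- The arm is away from everything and reads about 1 N at the wrist, which is noise.
- The tube's centre measured about 6 mm off the board's middle before the push, against a limit of 15 mm. I did not measure it again afterwards.
- I could not measure the force on the buffers directly after letting go. That the tube is still held tight rests on the pictures.
- I did not re-measure the bystanders, but the arm was never moved against them.

**Disagreement:** the side camera put the board's low corners 6 to 7 mm further in y than the top camera. I used the top camera, which agreed with the board's known size and with the post.

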